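# Shut the reagent bay's gate and drop its latch bar into the keeper

## Task

Shut the gate of the small reagent bay and latch it: lift the steel latch bar by its upright tab so that it clears the horn of the keeper, bring the gate in until the bar just leans on the keeper's rubber buffer, and let the bar drop fully into the notch between horn and buffer. Go gently and by feel, without ever pressing the bar hard on the keeper (a touch of 2 to 4 N is enough, 8 N is too much), and leave the bottle and the vials in the bay standing where they are.

Things in the scene. Friction and masses are not known exactly. Their poses are not given: they have to be found in the camera images.
- bay: Open-fronted bay fixed on the worktop: floor tray 160 mm deep (x), 250 mm wide (y), 8 mm thick, clear walls to 88 mm height. Origin: centre of its underside; own +x to its back wall, +y to its left side, z up. The gate is at its front; the gate's vertical hinge axis is at x = -80, y = +120 mm of this frame. At joint 0 gate and latch bar lie along -y from the hinge.
- gate_swing (a joint): Swing of the gate about its vertical hinge, rad: 0 is square across the bay's front, positive is open, free end out to the bay's -x side; it can go to -0.17 (past square) and has no stop there but the keeper's buffer. Light friction keeps it where it is left. Clear panel in an aluminium frame, 195 mm from hinge axis to free end, 10 mm thick, top at 90 mm.
- bar_lift (a joint): Lift of the latch bar about its pivot, rad: 0 is lying level on its rest on the gate (also its level in the notch), positive is free end up, to 0.24 at most. It falls by its own weight (0.16 kg).
- latch_bar: Latch bar, steel, 10 x 10 mm in section, 186 mm long, carried above the gate's top edge in the gate's plane. Origin: its pivot, 55 mm from the gate's hinge axis, 105 mm above the worktop. Own -y points along the bar to the free end, which reaches 176 mm beyond the pivot, past the gate's free end; own x is the pivot axis, square to the gate.
- grip_tab (a point): Point on the bar's upright steel tab by which it is gripped: 100 mm from the pivot, 155 mm from the gate's hinge axis, 131 mm above the worktop with the bar down. The tab is 10 mm thick (across the gate, own x), 24 mm wide along the bar, and stands free from 110 to 148 mm height. Pinch it from above across its 10 mm thickness; it turns with gate and bar.
- keeper_post: Post fixed on the worktop at the gate's latching end, axes parallel to the bay's; origin at its foot. On its slotted head is clamped the dark steel keeper, 16 mm wide (y). From -x to +x: horn 34 mm thick, top at 116 mm height; notch 13 mm wide, open at the top, floor at 98 mm; rubber buffer up to 143 mm, which yields 1 mm for each 5 N and stops dead after 5.5 mm.
- keeper_middle (a point): Middle of the keeper post's slot (not of the keeper), at 105 mm height: where the bar's axis passes with the gate square. The middle of the notch is clamped anywhere from 20 mm before (-x of the post) to 20 mm behind (+x) this point, different every time and not measured; the clamp does not slip. Find it by feel or sight.
- bottle_mid (a point): Reagent bottle, clear with blue cap, 56 mm diameter, 105 mm high, standing loose in the bay; the point is on its axis 50 mm above its foot. Leave it alone.
- vial_a_mid (a point): Small capped vial, 29 mm diameter, 61 mm high, standing loose in the bay; the point is on its axis 30 mm above its foot. Leave it alone.
- vial_b_mid (a point): Second such vial, same size; point 30 mm above its foot. Leave it alone.
- bar_tip (a point): Point on the bar's axis where it meets the keeper, 160 mm from the pivot and 215 mm from the hinge axis. With the bar down its underside is at 100 mm height here; it must be lifted at least 17 mm here (0.105 rad) to pass over the keeper's horn. Even fully lifted it still meets the buffer.
Things that resemble listed ones, but are neither listed nor needed, are in the scene too. Leave any red look-alike of the part that bears vial_a_mid alone.

How it is judged:
By the outcome, as a careful person would: the job done as asked, in the order asked, and still so for the second after the job is handed in, with the robot touching nothing.
It also fails if it takes over 38 s, if anything falls off the work surface, if the arm or the gripper's body presses on something with over 40 N, if the wrist force passes 120 N, or if a joint passes its speed limit or range.

## Robot

A 6-joint arm with a two-finger parallel gripper is mounted at the origin on a cart in front of the work surface, level with it; the furniture and walls round the work are solid. World frame = base frame: x ahead of the robot, y to its left, z up, the work surface at z = 0. Lengths are in m, angles in rad, forces in N, time in s.
With the tool pointing down it reaches from about 0.375 to 0.975 m from the base axis. Payload 3.8 kg.
Tool frame: the origin (TCP) lies where the fingers leave the gripper's body, on its centre line; the fingertips stand 73 mm ahead of it and the grasp point (between the pads) lies 54 mm ahead of it; z points along the fingers, y is the line along which they close (so a half turn about z gives the same grasp; the last joint's range is limited). The gripper opens to 85 mm and grips with 20 to 120 N. Pads are 22 mm wide; open, the fingers measure 114 mm over their backs; the gripper's body (76 mm by 85 mm) begins 54 mm behind the grasp point. The pads swing forward as they close: fully open they stand 13 mm farther back than shut.
Start: joints at [-1.206, 0.264, 1.604, -0, 1.274, -0.037], TCP at [0.264, -0.621, 0.304] pointing down, gripper open.
Joint ranges: [-2.63, 2.63], [-0.94, 2.18], [0.31, 2.57], [-1.31, 4.45], [0, 2.66], [-2.55, 2.55]. Speed limits (rad/s): [2.57, 2.57, 3.14, 3.14, 3.14, 3.14].

## Interface

Orientations are given as a rotation vector (axis times angle).
In Python, from workcell import read_state, viewer, bot gives the robot as it stands.
- The arm moves only by the tool jog_arm, never from a script. Its argument "increments" is a list that holds one entry, the list of rows, each a list of 7 numbers: the shift along the tool's x, y, z in units of 30 mm (1.0 is 30 mm), then the turn, a rotation vector about the tool's x, y, z in units of 6 degrees (1.0 is 6 degrees), then the opening, from -1 (shut) to 1 (fully open). A call has exactly 5 rows; each row shifts and turns the commanded pose from where the row before left it, along the tool's axes as they then stand; what a row does not reach is not made up. A row lasts 1/12 s, in which the tool goes at most 41.7 mm and 7.16 degrees, less where a joint would pass 70% of its speed; a pose out of reach is approached as far as the arm can. A call is refused whole if a number of a shift passes 1 or a number of a turn 1, either way. A call with a gripper value outside its range is refused whole. The fingers move at their own pace and stop on an object; "force" is the grip in N (left out, the last holds). Time passes only in rows, so rows that do not move let the fingers close, or fill a call up. It gives the time, the measured TCP pose, the force, the opening and the grip force at its end, in the units of the state.
- read_state(): the state, without advancing time (a new reading comes with each control period).
- viewer.read_camera(name): name is "scene" or "top"; returns (picture, depth): 480x640x3 uint8, blue, green, red; 480x640 float32, m along the optical axis (not along the pixel's ray), 0 where there is no reading.
- viewer.camera_params(name): a dict with "fx", "fy", "cx", "cy" (pixels), "R" (3x3) and "t" (3): a world point X has camera coordinates R X + t. Camera axes: x right, y down, z forward; pixel columns grow to the right and rows downward; lengths in m; the calibration is good to about 2 mm. A picture is of the moment at which its call begins. camera_params takes no time and is no camera call.
- bot.finish_job(): hands the job in; it is judged then, once.
The state is a dict: "time": time; "q": joint angles; "joint_vel": joint speeds; "joint_torque": joint torques, N m; "tool_pos": TCP position; "tcp_rot": TCP orientation; "wrist_force": force on the tool from outside, world axes, zero at the start; "torque": the same for the moment, N m; "width": opening from 0.0 (shut) to 1.0 (fully open); "grip_force": force on a finger pad.
Only numpy, scipy, OpenCV 4.12 (cv2) and the standard library are available. Lean on these libraries where they do the work, as an engineer would, in place of code of your own. Each camera call takes 0.05 s, during which the arm holds its last target. There are 200 camera calls.

## Working session

There is one attempt and no reset: what is moved stays moved. The work goes in short steps, Python scripts to look and compute and a tool call to move; the robot and the scene stay as the last step left them, time stands still between calls to the robot, and variables do not carry over. Pictures are saved under pics/ and viewed, at most 10 in all, crops included, and the job is handed in when it is done.

Besides the shell and the picture viewer there is one more tool, called as name(argument=value, ...), one argument or row to a line, values as JSON. jog_arm: Moves the arm, as the interface text tells. Its arguments: {"type":"object","properties":{"increments":{"type":"array","items":{"type":"array","items":{"type":"array","items":{"type":"number"}}}},"force":{"type":"number"}},"required":["increments"]}

```bash
mkdir -p pics; python3 - <<'E'
from workcell import read_state, viewer, bot
import cv2,numpy as np,pickle
s=read_state();print(s)
d={}
for n in("scene","top"):
    im,dep=viewer.read_camera(n);p=viewer.camera_params(n);d[n]=(im,dep,p);cv2.imwrite(f"pics/{n}0.png",im);print(n,p)
pickle.dump(d,open("d0.pkl","wb"))
E
```

```text
{'time': 0.0, 'q': array([-1.20595415e+00,  2.64735497e-01,  1.60539314e+00,  1.98732452e-05,
        1.27370292e+00, -3.68745550e-02]), 'joint_vel': array([-0.00175493,  0.00208446, -0.00172095,  0.0013693 ,  0.00082017,
       -0.00142397]), 'joint_torque': array([ 9.21332248e-04, -5.15106225e+01, -3.67314398e+01, -2.59738208e-04,
        1.28070154e-02, -6.38596632e-06]), 'tool_pos': array([ 0.26373658, -0.6207149 ,  0.30256341]), 'tcp_rot': array([-3.07626737e+00, -6.26330464e-01,  5.44305075e-04]), 'wrist_force': array([ 0.47690285, -0.01245944,  0.06254345]), 'torque': array([ 0.01796442, -0.00766159,  0.03537762]), 'grip_force': 0.0, 'width': 1.0018863607447028}
scene {'fx': 464.9292926816658, 'fy': 464.9292926816658, 'cx': 323.8670148970767, 'cy': 241.98962076784477, 'R': array([[ 0.68509106, -0.72809606, -0.02294264],
       [-0.47853856, -0.4260812 , -0.76776016],
       [ 0.54922772,  0.53696456, -0.64032646]]), 't': array([-0.44936375,  0.45784431,  0.5145935 ])}
top {'fx': 603.1399295470554, 'fy': 603.1399295470554, 'cx': 326.3324181689345, 'cy': 230.89486035355776, 'R': array([[-0.01410097, -0.9998327 , -0.01165076],
       [-0.98270253,  0.01600927, -0.18449778],
       [ 0.18465344,  0.00884764, -0.98276387]]), 't': array([0.05427439, 0.7154339 , 0.83312204])}
```

View pics/scene0.png

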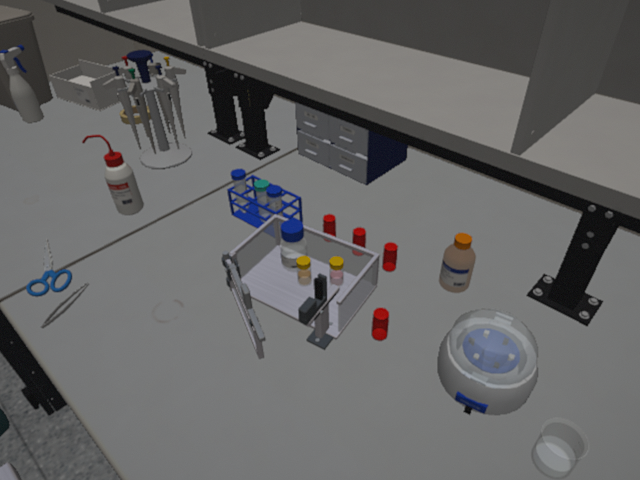

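View pics/top0.png

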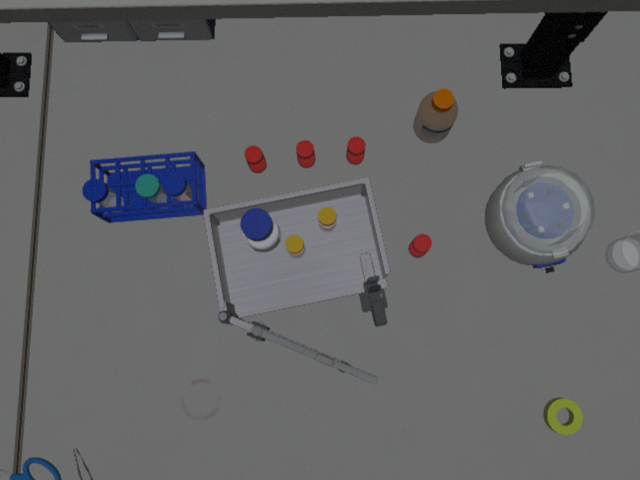

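The top view shows the bay at about (295,250), the hinge near (225,316) and the open gate's bar running to (376,380). The keeper's horn is near (378,313) and its buffer near (372,285). I'll zoom in on both views.

```bash
python3 - <<'E'
import cv2,pickle,numpy as np
d=pickle.load(open("d0.pkl","rb"))
a=cv2.convertScaleAbs(cv2.resize(d["top"][0][170:400,195:405],None,fx=2.6,fy=2.6,interpolation=cv2.INTER_CUBIC),alpha=1.5)
cv2.imwrite("pics/topz.png",a)
a=cv2.convertScaleAbs(cv2.resize(d["scene"][0][210:370,210:400],None,fx=3.7,fy=3.7,interpolation=cv2.INTER_CUBIC),alpha=1.5)
cv2.imwrite("pics/scz.png",a)
E
```

```text
(no output)
```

View pics/topz.png

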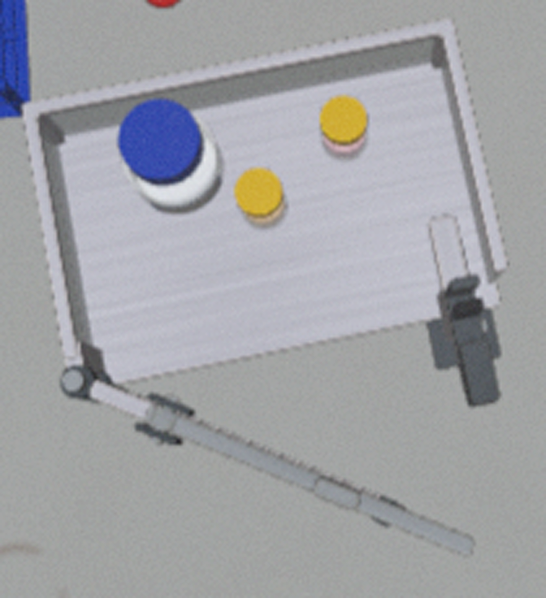

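View pics/scz.png

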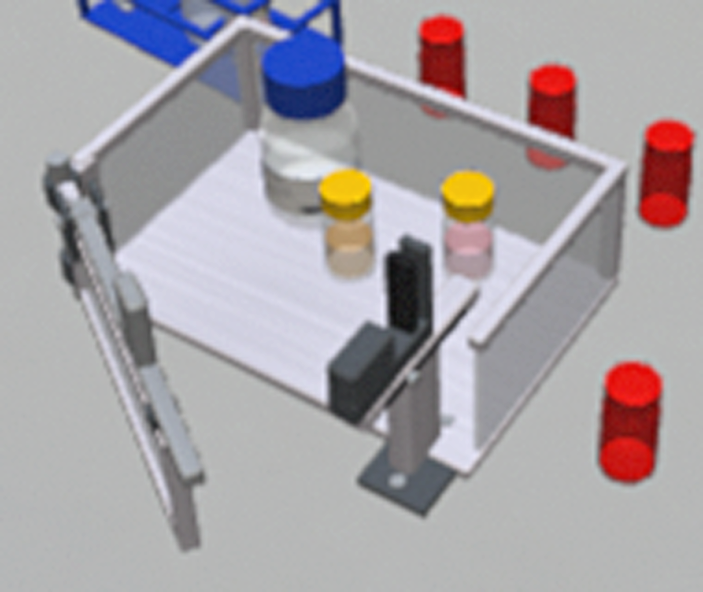

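The top zoom shows the rim corners at (25,105), (453,20) and (505,268), and the hinge at (75,381). It also shows the tab top at (337,492), the bar's end at (470,545), the horn's front at (485,404) and the buffer top around (462,285). Next I convert these to metres.

```bash
cat > h.py <<'E'
import numpy as np
def ray(p,uv,z):
    R,t=p["R"],p["t"];c=-R.T@t
    d=R.T@np.array([(uv[0]-p["cx"])/p["fx"],(uv[1]-p["cy"])/p["fy"],1])
    return c+d*(z-c[2])/d[2]
def proj(p,X):
    x=p["R"]@X+p["t"];return np.array([p["fx"]*x[0]/x[2]+p["cx"],p["fy"]*x[1]/x[2]+p["cy"]])
E
python3 - <<'E'
import pickle,numpy as np
from h import *
d=pickle.load(open("d0.pkl","rb"));p=d["top"][2];ps=d["scene"][2]
T=lambda x,y,z:ray(p,(195+x/2.6,170+y/2.6),z)
S=lambda x,y,z:ray(ps,(210+x/3.7,210+y/3.7),z)
np.set_printoptions(precision=4,suppress=True)
L={}
for n,x,y,z in [("BL",25,105,.088),("BR",453,20,.088),("FR",505,268,.088),("floorFL",108,384,.008),("floorFR",440,322,.008),("hinge",75,381,.1),("tab",337,492,.148),("pivot",165,418,.11),("tip",468,545,.11),("hornfrontL",470,407,.116),("hornfrontR",499,401,.116),("hornbackL",453,335,.116),("bufL",446,290,.143),("bufR",478,290,.143),("bufback",462,280,.143)]:
    L[n]=T(x,y,z);print(n,L[n][:2])
for n,x,y,z in [("hornFrontL",331,372,.116),("hornBackL",368,325,.116),("hornBackR",400,335,.116),("hornFrontR",362,385,.116),("bufbackL",405,240,.143),("bufbackR",431,250,.143),("buffrontL",387,256,.143),("buffrontR",413,264,.143),("slotfront",372,420,.1),("slotback",472,292,.1),("tabtop",133,280,.148),("tip",190,476,.11),("BR",628,160,.088),("BL",245,20,.088),("baseL",358,482,.004),("baseR",425,513,.004)]:
    L["s"+n]=S(x,y,z);print("s",n,L["s"+n][:2])
# bay yaw
v=L["BL"]-L["BR"];yaw=np.arctan2(-v[0],v[1]);print("yaw back",yaw,np.hypot(*v[:2]))
v=L["BR"]-L["FR"];print("yaw side",np.arctan2(v[1],v[0]),np.hypot(*v[:2]))
v=L["hinge"]-L["tip"];print("gate",np.arctan2(-v[0],v[1]),np.hypot(*v[:2]))
v=L["pivot"]-L["tip"];print("gate2",np.arctan2(-v[0],v[1]),np.hypot(*v[:2]))
# bay hinge from model
for yaw in(yaw,):
  R=np.array([[np.cos(yaw),-np.sin(yaw)],[np.sin(yaw),np.cos(yaw)]])
  c=((L["BR"][:2]-R@[.08,-.125])+(L["BL"][:2]-R@[.08,.125]))/2;print("centre",c,"hinge",c+R@[-.08,.12],"keepmid",c+R@[-.08,.12-.215])
  for k in L: print(k,R.T@(L[k][:2]-(c+R@[-.08,.12])))
E
```

```text
BL [0.7458 0.2216]
BR [ 0.7913 -0.0214]
FR [ 0.6491 -0.0462]
floorFL [0.5924 0.1853]
floorFR [ 0.6264 -0.0138]
hinge [0.5902 0.1885]
tab [0.5308 0.0473]
pivot [0.5695 0.1385]
tip [ 0.5019 -0.0201]
hornfrontL [ 0.5728 -0.0228]
hornfrontR [ 0.5757 -0.0381]
hornbackL [ 0.6107 -0.0148]
bufL [ 0.6319 -0.0102]
bufR [ 0.6316 -0.0267]
bufback [ 0.6369 -0.0186]
s hornFrontL [ 0.5707 -0.0306]
s hornBackL [ 0.601  -0.0231]
s hornBackR [ 0.6061 -0.0377]
s hornFrontR [ 0.5745 -0.0457]
s bufbackL [ 0.6311 -0.018 ]
s bufbackR [ 0.6341 -0.0309]
s buffrontL [ 0.6185 -0.0191]
s buffrontR [ 0.6225 -0.031 ]
s slotfront [ 0.5728 -0.0523]
s slotback [ 0.6582 -0.0331]
s tabtop [0.5316 0.0482]
s tip [ 0.496 -0.024]
s BR [ 0.7903 -0.0217]
s BL [0.741  0.2154]
s baseL [ 0.5959 -0.0145]
s baseR [ 0.6043 -0.0511]
yaw back 0.18503314813664584 0.24724873472621053
yaw side 0.1729594922511243 0.14431421284077584
gate -0.40027178210671455 0.2264382876860767
gate2 -0.40300825112000416 0.17240969356454344
centre [0.6899 0.0854] hinge [0.5892 0.1886] keepmid [ 0.6287 -0.0227]
BL [0.16   0.0036]
BR [ 0.16   -0.2436]
FR [ 0.0157 -0.2419]
floorFL [ 0.0026 -0.0039]
floorFR [-0.0007 -0.2058]
hinge [ 0.0009 -0.0003]
tab [-0.0834 -0.1282]
pivot [-0.0285 -0.0456]
tip [-0.1242 -0.1891]
hornfrontL [-0.055  -0.2048]
hornfrontR [-0.055  -0.2204]
hornbackL [-0.0163 -0.204 ]
bufL [ 0.0054 -0.2033]
bufR [ 0.0021 -0.2195]
bufback [ 0.0088 -0.2125]
shornFrontL [-0.0585 -0.2121]
shornBackL [-0.0274 -0.2103]
shornBackR [-0.025  -0.2256]
shornFrontR [-0.0576 -0.2276]
sbufbackL [ 0.0031 -0.2108]
sbufbackR [ 0.0038 -0.224 ]
sbuffrontL [-0.0094 -0.2096]
sbuffrontR [-0.0076 -0.222 ]
sslotfront [-0.0604 -0.2338]
sslotback [ 0.0271 -0.2307]
stabtop [-0.0825 -0.1275]
stip [-0.1308 -0.1919]
sBR [ 0.159  -0.2437]
sBL [ 0.1542 -0.0017]
sbaseL [-0.0307 -0.2009]
sbaseR [-0.0292 -0.2384]
```

The hinge is at about (0.5895, 0.1886), the bay yaw is about 0.18 and the gate yaw about -0.40 (swing about 0.58). The tab is near (0.530, 0.047). The notch centre is about 16 mm before the slot's middle. Now I move above the tab.

jog_arm(
  increments=[
    [[0.84, -0.85, 0, 0, 0, 0, 1], [0.84, -0.85, 0, 0, 0, 0, 1], [0.84, -0.85, 0, 0, 0, 0, 1], [0.84, -0.85, 0, 0, 0, 0, 1], [0.84, -0.85, 0, 0, 0, 0, 1]],
  ],
)

```text
time: 0.52
tool_pos: [0.3301, -0.4528, 0.3031]
tcp_rot: [-3.077, -0.626, 0.0]
wrist_force: [0.3, -0.5, 0.5]
width: 0.998
grip_force: 0.0
```

jog_arm(
  increments=[
    [[0.84, -0.85, 0, 0, 0, 0, 1], [0.84, -0.85, 0, 0, 0, 0, 1], [0.84, -0.85, 0, 0, 0, 0, 1], [0.84, -0.85, 0, 0, 0, 0, 1], [0.84, -0.85, 0, 0, 0, 0, 1]],
  ],
)

```text
time: 0.93
tool_pos: [0.3962, -0.2861, 0.3035]
tcp_rot: [-3.078, -0.626, 0.0]
wrist_force: [0.9, 0.6, 0.0]
width: 0.999
grip_force: 0.0
```

jog_arm(
  increments=[
    [[0.84, -0.85, 0, 0, 0, 0, 1], [0.84, -0.85, 0, 0, 0, 0, 1], [0.84, -0.85, 0, 0, 0, 0, 1], [0.84, -0.85, 0, 0, 0, 0, 1], [0.84, -0.85, 0, 0, 0, 0, 1]],
  ],
)

```text
time: 1.35
tool_pos: [0.4622, -0.1196, 0.3036]
tcp_rot: [-3.078, -0.627, 0.0]
wrist_force: [0.5, -0.7, 1.0]
width: 1.0
grip_force: 0.0
```

jog_arm(
  increments=[
    [[0, 0, 0, 0, 0, -0.9, 1], [0, 0, 0, 0, 0, -0.9, 1], [0, 0, 0, 0, 0, -0.9, 1], [0, 0, 0, 0, 0, -0.9, 1], [0, 0, 0, 0, 0, -0.9, 1]],
  ],
)

```text
time: 1.77
tool_pos: [0.462, -0.121, 0.3034]
tcp_rot: [-2.843, -1.335, 0.001]
wrist_force: [0.4, 0.4, 0.4]
width: 0.998
grip_force: 0.0
```

```bash
cat >> h.py <<'E'
from scipy.spatial.transform import Rotation as Ro
H=np.array([0.5893,0.1886])
def pose(yaw,lift,zg=0.135,r=0.155,H=H):
    """TCP pose holding the tab at gate world yaw and bar lift; zg grasp height at lift 0"""
    G=Ro.from_euler('z',yaw)*Ro.from_euler('x',-lift)
    piv=np.array([H[0],H[1],.105])+Ro.from_euler('z',yaw).apply([0,-.055,0])
    g=piv+G.apply([0,-(r-.055),zg-.105])
    B=G.as_matrix();R=np.column_stack([B[:,1],B[:,0],-B[:,2]])
    return g-.054*R[:,2],Ro.from_matrix(R)
def rows(p0,R0,p1,R1,n):
    """increments per row, interpolated"""
    out=[];dv=(R0.inv()*R1).as_rotvec()
    p,R=np.array(p0),R0
    for k in range(1,n+1):
        q=p0+(np.array(p1)-p0)*k/n;Q=R0*Ro.from_rotvec(dv*k/n)
        a=np.round(np.r_[R.inv().apply(q-p)/.03,(R.inv()*Q).as_rotvec()/np.radians(6)],3)
        out.append(a.tolist());p=p+R.apply(a[:3]*.03);R=R*Ro.from_rotvec(a[3:]*np.radians(6))
    return out
E
python3 - <<'E'
from h import *
from workcell import read_state
s=read_state();p0=s["tool_pos"];R0=Ro.from_rotvec(s["tcp_rot"])
p1,R1=pose(-.40,0);print(p1,R1.as_rotvec())
a=p1.copy();a[2]=.265
for r in rows(p0,R0,a,R1,10):print(r)
print((p1-a)/.03)
E
```

```text
[0.52894016 0.04583555 0.189     ] [2.61849283 1.73582825 0.        ]
[0.57, -0.183, 0.128, -0.001, 0.0, -0.279]
[0.576, -0.167, 0.128, -0.001, 0.0, -0.28]
[0.58, -0.149, 0.128, -0.001, 0.001, -0.279]
[0.584, -0.133, 0.127, -0.001, -0.0, -0.279]
[0.588, -0.115, 0.128, -0.001, 0.0, -0.279]
[0.591, -0.098, 0.128, -0.0, 0.0, -0.28]
[0.594, -0.081, 0.128, -0.001, 0.0, -0.279]
[0.596, -0.064, 0.128, -0.001, 0.001, -0.279]
[0.597, -0.046, 0.128, -0.001, -0.0, -0.28]
[0.598, -0.028, 0.128, -0.001, 0.0, -0.279]
[ 0.          0.         -2.53333333]
```

jog_arm(
  increments=[
    [[0.57, -0.18, 0.13, 0, 0, -0.28, 1], [0.58, -0.17, 0.13, 0, 0, -0.28, 1], [0.58, -0.15, 0.13, 0, 0, -0.28, 1], [0.58, -0.13, 0.13, 0, 0, -0.28, 1], [0.59, -0.12, 0.13, 0, 0, -0.28, 1]],
  ],
)

```text
time: 2.18
tool_pos: [0.496, -0.0373, 0.2837]
tcp_rot: [-2.741, -1.535, 0.001]
wrist_force: [0.6, 0.1, -0.5]
width: 1.001
grip_force: 0.0
```

jog_arm(
  increments=[
    [[0.59, -0.1, 0.13, 0, 0, -0.28, 1], [0.59, -0.08, 0.13, 0, 0, -0.28, 1], [0.6, -0.06, 0.13, 0, 0, -0.28, 1], [0.6, -0.05, 0.13, 0, 0, -0.28, 1], [0.6, -0.03, 0.13, 0, 0, -0.28, 1]],
  ],
)

```text
time: 2.6
tool_pos: [0.5298, 0.0462, 0.2642]
tcp_rot: [-2.621, -1.732, 0.001]
wrist_force: [0.5, 0.2, -0.1]
width: 0.999
grip_force: 0.0
```

jog_arm(
  increments=[
    [[0, 0, 0.5, 0, 0, 0, 1], [0, 0, 0.5, 0, 0, 0, 1], [0, 0, 0.5, 0, 0, 0, 1], [0, 0, 0.5, 0, 0, 0, 0.5], [0, 0, 0.5, 0, 0, 0, 0.0]],
  ],
)

```text
time: 3.02
tool_pos: [0.5295, 0.0454, 0.1887]
tcp_rot: [-2.622, -1.73, 0.001]
wrist_force: [0.9, -0.4, 0.3]
width: 0.751
grip_force: 0.0
```

```bash
python3 - <<'E'
from workcell import read_state, viewer
import cv2,numpy as np
s=read_state();print(s["tool_pos"],s["tcp_rot"],s["wrist_force"],s["width"])
a=viewer.read_camera("scene")[0][150:400,150:420];b=viewer.read_camera("top")[0][170:420,195:465]
f=lambda x:cv2.convertScaleAbs(cv2.resize(x,(400,370),interpolation=cv2.INTER_CUBIC),alpha=1.4)
cv2.imwrite("pics/pre.png",np.hstack([f(a),f(b)]))
E
```

```text
[0.52953472 0.04543621 0.18872692] [-2.62180302e+00 -1.73002079e+00  1.20165604e-03] [ 0.89938985 -0.36829782  0.29557993] 0.7511613044269825
```

View pics/pre.png

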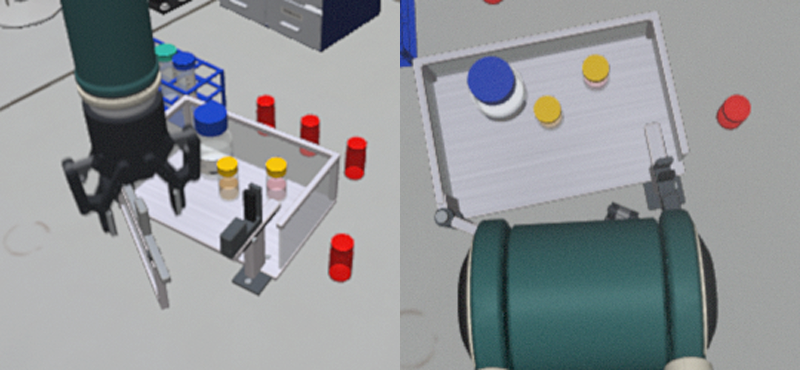

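The left half shows the open fingers at (110,220) and (180,200), straddling the tab at about (140,210). Nothing else has moved, so I close the gripper.

jog_arm(
  increments=[
    [[0, 0, 0, 0, 0, 0, -0.3], [0, 0, 0, 0, 0, 0, -0.5], [0, 0, 0, 0, 0, 0, -0.7], [0, 0, 0, 0, 0, 0, -0.8], [0, 0, 0, 0, 0, 0, -0.9]],
  ],
  force=30,
)

```text
time: 3.53
tool_pos: [0.5305, 0.0454, 0.1911]
tcp_rot: [2.621, 1.73, 0.002]
wrist_force: [-1.4, 0.2, 3.8]
width: 0.109
grip_force: 29.7
```

jog_arm(
  increments=[
    [[0, 0, 0, 0, 0, 0, -1], [0, 0, 0, 0, 0, 0, -1], [0, 0, 0, 0, 0, 0, -1], [0, 0, 0, 0, 0, 0, -1], [0, 0, 0, 0, 0, 0, -1]],
  ],
  force=30,
)

```text
time: 3.95
tool_pos: [0.5305, 0.0454, 0.1911]
tcp_rot: [2.621, 1.73, 0.002]
wrist_force: [-1.8, 0.5, 6.6]
width: 0.109
grip_force: 30.2
```

```bash
python3 - <<'E'
from workcell import read_state
from h import *
np.set_printoptions(precision=4,suppress=True)
s=read_state();print(s["tool_pos"],s["tcp_rot"],s["wrist_force"],s["torque"],s["width"],s["grip_force"])
p0=s["tool_pos"];R0=Ro.from_rotvec(s["tcp_rot"])
y=2*np.arctan2(s["tcp_rot"][1],s["tcp_rot"][0])-np.pi/2;print("yaw",y, p0-pose(-.4,0)[0])
off=p0-pose(-.4,0)[0]
p1,R1=pose(-.4,.15)
for r in rows(pose(-.4,0)[0],pose(-.4,0)[1],p1,R1,1):print(np.array(r)/1)
E
```

```text
[0.5305 0.0454 0.1911] [2.6214 1.73   0.0019] [-1.7907  0.4963  6.5783] [0.1322 0.3465 0.2911] 0.10889615405483524 30.199888944625854
yaw -0.404138151962645 [ 0.0015 -0.0004  0.0021]
[ 0.456 -0.    -0.467  0.    -1.432  0.   ]
```

The grip is firm at 30 N. Now I lift the bar about its pivot.

jog_arm(
  increments=[
    [[0.088, 0, -0.12, 0, -0.3, 0, -1], [0.088, 0, -0.12, 0, -0.3, 0, -1], [0.088, 0, -0.12, 0, -0.3, 0, -1], [0.088, 0, -0.12, 0, -0.3, 0, -1], [0.088, 0, -0.12, 0, -0.3, 0, -1]],
  ],
)

```text
time: 4.37
tool_pos: [0.5356, 0.0594, 0.2065]
tcp_rot: [2.545, 1.679, -0.2]
wrist_force: [0.9, 4.1, -4.9]
width: 0.109
grip_force: 29.1
```

```bash
cat >> h.py <<'E'
def rep():
    from workcell import read_state
    s=read_state();R=Ro.from_rotvec(s["tcp_rot"]);M=R.as_matrix()
    n=np.array([M[0,1],M[1,1],0]);yaw=np.arctan2(n[1],n[0]);lift=np.arcsin(-M[2,0])
    print("t %.2f yaw %.4f lift %.4f"%(s["time"],yaw,lift),"pos",s["tool_pos"].round(4),"roll",round(M[2,1],4),"F tool",R.inv().apply(s["wrist_force"]).round(2),"T",R.inv().apply(s["torque"]).round(2),"w",round(s["width"],3))
    return s["tool_pos"],R,yaw,lift
E
python3 - <<'E'
from h import *
p0,R0,yaw,lift=rep()
# bar grasp -> height above; hold geometry: residual to model
P,RR=pose(yaw,lift);print("resid in tool",R0.inv().apply(p0-P).round(4))
# plan closing: yaw to target in steps
for tgt,n in((-.05,15),(.06,5)):
    p1,R1=pose(tgt,lift);
    pp,Rp=pose(yaw if tgt<0 else -.05,lift)
    # arc steps: constant in tool frame
    st=(tgt-(yaw if tgt<0 else -.05))/n
    pa,Ra=pose(0,lift);pb,Rb=pose(st,lift)
    print(n,st,(Ra.inv().apply(pb-pa)/.03).round(4),((Ra.inv()*Rb).as_rotvec()/np.radians(6)).round(4))
E
```

```text
t 4.37 yaw -0.4048 lift 0.1567 pos [0.5356 0.0594 0.2065] roll -0.0001 F tool [ 4.82 -0.77  4.23] T [-0.04  0.66 -0.09] w 0.109
resid in tool [ 0.0003  0.0016 -0.003 ]
15 0.023652290817862152 [ 0.0013  0.1109 -0.0002] [-0.0353  0.     -0.2231]
5 0.022 [ 0.0011  0.1031 -0.0002] [-0.0328  0.     -0.2075]
```

Lifted to 0.157 rad. I swing to just short of the horn and check.

jog_arm(
  increments=[
    [[0.05, 0.22, 0, -0.07, 0, -0.446, -1], [0.003, 0.222, 0, -0.07, 0, -0.446, -1], [0.003, 0.222, 0, -0.07, 0, -0.446, -1], [0.003, 0.222, 0, -0.07, 0, -0.446, -1], [0, 0.05, 0, -0.016, 0, -0.1, -1]],
  ],
)

```text
time: 4.78
tool_pos: [0.5629, 0.051, 0.2062]
tcp_rot: [2.355, 1.919, -0.186]
wrist_force: [-2.5, 0.5, -1.2]
width: 0.112
grip_force: 29.6
```

```bash
python3 - <<'E'
from h import *
p0,R0,yaw,lift=rep()
P,RR=pose(yaw,lift);print("resid in tool",R0.inv().apply(p0-P).round(4))
from workcell import viewer
import cv2
a=viewer.read_camera("scene")[0][200:380,200:400]
cv2.imwrite("pics/mid.png",cv2.convertScaleAbs(cv2.resize(a,None,fx=3,fy=3,interpolation=cv2.INTER_CUBIC),alpha=1.4))
E
```

```text
t 4.78 yaw -0.2035 lift 0.1570 pos [0.5629 0.051  0.2062] roll -0.001 F tool [ 0.2  -2.52  1.18] T [ 0.22  0.22 -0.21] w 0.112
resid in tool [ 0.0001  0.002  -0.0027]
```

View pics/mid.png

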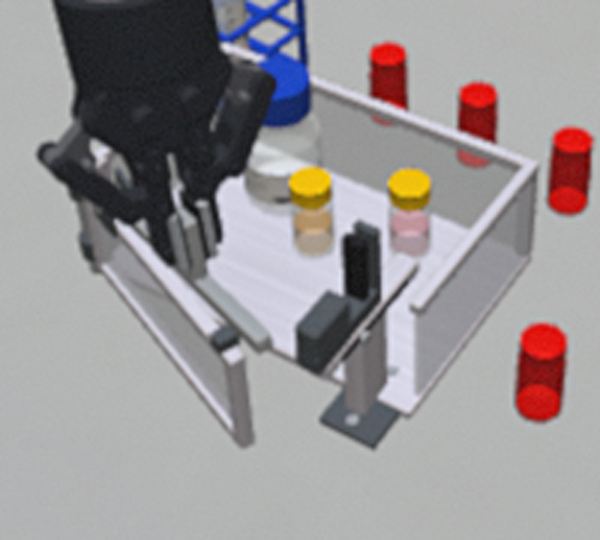

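The picture shows the bar raised above the gate's rest, its free end at (262,340) in the crop, just short of the horn at (325,325). I check its height from that pixel.

```bash
python3 - <<'E'
from h import *
import pickle
p=pickle.load(open("d0.pkl","rb"))["scene"][2]
for y in(-.2035,):
  for l in(0,.08,.12,.157):
    piv=np.r_[H,.105]+Ro.from_euler('z',y).apply([0,-.055,0])
    G=Ro.from_euler('z',y)*Ro.from_euler('x',-l)
    for c in ([.005,-.176,.005],[-.005,-.176,.005],[.005,-.176,-.005],[-.005,-.176,-.005]):
        print(l,c,((proj(p,piv+G.apply(c))-200)*3).round(0))
E
```

```text
0 [0.005, -0.176, 0.005] [278. 372.]
0 [-0.005, -0.176, 0.005] [261. 381.]
0 [0.005, -0.176, -0.005] [279. 385.]
0 [-0.005, -0.176, -0.005] [263. 394.]
0.08 [0.005, -0.176, 0.005] [275. 353.]
0.08 [-0.005, -0.176, 0.005] [258. 362.]
0.08 [0.005, -0.176, -0.005] [277. 367.]
0.08 [-0.005, -0.176, -0.005] [261. 376.]
0.12 [0.005, -0.176, 0.005] [273. 343.]
0.12 [-0.005, -0.176, 0.005] [256. 352.]
0.12 [0.005, -0.176, -0.005] [276. 357.]
0.12 [-0.005, -0.176, -0.005] [259. 366.]
0.157 [0.005, -0.176, 0.005] [271. 333.]
0.157 [-0.005, -0.176, 0.005] [254. 342.]
0.157 [0.005, -0.176, -0.005] [274. 348.]
0.157 [-0.005, -0.176, -0.005] [258. 357.]
```

Lift confirmed at about 0.157. I go over the horn.

jog_arm(
  increments=[
    [[0.003, 0.222, 0, -0.07, 0, -0.446, -1], [0.003, 0.222, 0, -0.07, 0, -0.446, -1], [0.003, 0.222, 0, -0.07, 0, -0.446, -1], [0.003, 0.222, 0, -0.07, 0, -0.446, -1], [0, 0.05, 0, -0.016, 0, -0.1, -1]],
  ],
)

```text
time: 5.25
tool_pos: [0.5907, 0.0482, 0.2062]
tcp_rot: [2.146, 2.135, -0.169]
wrist_force: [-2.1, 2.1, -1.2]
width: 0.113
grip_force: 29.5
```

jog_arm(
  increments=[
    [[0, 0.05, 0, -0.016, 0, -0.1, -1], [0, 0.05, 0, -0.016, 0, -0.1, -1], [0, 0.05, 0, -0.016, 0, -0.1, -1], [0, 0, 0, 0, 0, 0, -1], [0, 0, 0, 0, 0, 0, -1]],
  ],
)

```text
time: 5.67
tool_pos: [0.5951, 0.0483, 0.2063]
tcp_rot: [2.111, 2.168, -0.166]
wrist_force: [-0.5, 4.1, -3.4]
width: 0.11
grip_force: 29.2
```

```bash
python3 - <<'E'
from h import *
p0,R0,yaw,lift=rep()
P,RR=pose(yaw,lift);print("resid in tool",R0.inv().apply(p0-P).round(4))
E
```

```text
t 5.67 yaw 0.0264 lift 0.1563 pos [0.5951 0.0483 0.2063] roll -0.0005 F tool [ 4.62 -0.37  2.69] T [-0.02  0.76 -0.1 ] w 0.11
resid in tool [-0.0002  0.002  -0.0028]
```

jog_arm(
  increments=[
    [[0.06, 0.05, 0, -0.016, 0, -0.1, -1], [0, 0.05, 0, -0.016, 0, -0.1, -1], [0, 0.05, 0, -0.016, 0, -0.1, -1], [0, 0, 0, 0, 0, 0, -1], [0, 0, 0, 0, 0, 0, -1]],
  ],
)

```text
time: 6.08
tool_pos: [0.6, 0.0489, 0.2067]
tcp_rot: [2.073, 2.199, -0.165]
wrist_force: [-0.0, -4.7, -0.5]
width: 0.116
grip_force: 29.6
```

```bash
python3 -c "
from h import *
rep()"
```

```text
t 6.08 yaw 0.0588 lift 0.1585 pos [0.6    0.0489 0.2067] roll 0.0001 F tool [-4.6  -0.31  1.25] T [ 0.03 -0.75 -0.25] w 0.116
```

jog_arm(
  increments=[
    [[0, 0.024, 0, -0.008, 0, -0.05, -1], [0, 0.024, 0, -0.008, 0, -0.05, -1], [0, 0.024, 0, -0.008, 0, -0.05, -1], [0, 0, 0, 0, 0, 0, -1], [0, 0, 0, 0, 0, 0, -1]],
  ],
)

```text
time: 6.5
tool_pos: [0.602, 0.0491, 0.2067]
tcp_rot: [2.055, 2.214, -0.163]
wrist_force: [-0.6, -5.5, -0.8]
width: 0.114
grip_force: 29.6
```

```bash
python3 -c "
from h import *
rep()"
```

```text
t 6.50 yaw 0.0746 lift 0.1584 pos [0.602  0.0491 0.2067] roll -0.0001 F tool [-5.26 -0.99  1.64] T [ 0.13 -0.88 -0.12] w 0.114
```

jog_arm(
  increments=[
    [[-0.03, 0.012, 0, -0.004, 0, -0.025, -1], [0, 0.012, 0, -0.004, 0, -0.025, -1], [0, 0, 0, 0, 0, 0, -1], [0, 0, 0, 0, 0, 0, -1], [0, 0, 0, 0, 0, 0, -1]],
  ],
)

```text
time: 6.92
tool_pos: [0.6026, 0.049, 0.2065]
tcp_rot: [2.05, 2.22, -0.162]
wrist_force: [-1.2, -4.0, -0.5]
width: 0.11
grip_force: 29.5
```

```bash
python3 -c "
from h import *
rep()"
```

```text
t 6.92 yaw 0.0798 lift 0.1572 pos [0.6026 0.049  0.2065] roll -0.0004 F tool [-3.73 -1.49  1.15] T [ 0.16 -0.57 -0.05] w 0.11
```

jog_arm(
  increments=[
    [[0, 0.012, 0, -0.004, 0, -0.025, -1], [0, 0.012, 0, -0.004, 0, -0.025, -1], [0, 0, 0, 0, 0, 0, -1], [0, 0, 0, 0, 0, 0, -1], [0, 0, 0, 0, 0, 0, -1]],
  ],
)

```text
time: 7.33
tool_pos: [0.6034, 0.0491, 0.2065]
tcp_rot: [2.044, 2.226, -0.161]
wrist_force: [-0.2, -4.8, 0.3]
width: 0.111
grip_force: 29.5
```

```bash
python3 -c "
from h import *
rep()"
```

```text
t 7.33 yaw 0.0852 lift 0.1572 pos [0.6034 0.0491 0.2065] roll -0.0002 F tool [-4.72 -0.66  0.48] T [ 0.09 -0.74 -0.12] w 0.111
```

jog_arm(
  increments=[
    [[-0.03, 0.012, 0, -0.004, 0, -0.025, -1], [0, 0.012, 0, -0.004, 0, -0.025, -1], [0, 0, 0, 0, 0, 0, -1], [0, 0, 0, 0, 0, 0, -1], [0, 0, 0, 0, 0, 0, -1]],
  ],
)

```text
time: 7.75
tool_pos: [0.604, 0.0489, 0.2064]
tcp_rot: [2.039, 2.232, -0.16]
wrist_force: [-0.2, 0.1, -2.3]
width: 0.107
grip_force: 29.3
```

```bash
python3 -c "
from h import *
rep()"
```

```text
t 7.75 yaw 0.0903 lift 0.1560 pos [0.604  0.0489 0.2064] roll -0.0005 F tool [ 0.48 -0.18  2.27] T [ 0.05  0.07 -0.06] w 0.107
```

jog_arm(
  increments=[
    [[0, 0.012, 0, -0.004, 0, -0.025, -1], [0, 0, 0, 0, 0, 0, -1], [0, 0, 0, 0, 0, 0, -1], [0, 0, 0, 0, 0, 0, -1], [0, 0, 0, 0, 0, 0, -1]],
  ],
)

```text
time: 8.17
tool_pos: [0.6044, 0.0489, 0.2064]
tcp_rot: [2.036, 2.234, -0.16]
wrist_force: [-1.4, 3.5, -3.5]
width: 0.11
grip_force: 29.2
```

```bash
python3 -c "
from h import *
rep()"
```

```text
t 8.17 yaw 0.0929 lift 0.1560 pos [0.6044 0.0489 0.2064] roll -0.0005 F tool [ 4.15 -1.04  2.85] T [ 0.04  0.61 -0.05] w 0.11
```

jog_arm(
  increments=[
    [[0, 0.012, 0, -0.004, 0, -0.025, -1], [0, 0.012, 0, -0.004, 0, -0.025, -1], [0, 0, 0, 0, 0, 0, -1], [0, 0, 0, 0, 0, 0, -1], [0, 0, 0, 0, 0, 0, -1]],
  ],
)

```text
time: 8.58
tool_pos: [0.6051, 0.0489, 0.2064]
tcp_rot: [2.029, 2.239, -0.159]
wrist_force: [-0.7, 5.0, -4.6]
width: 0.109
grip_force: 29.1
```

```bash
python3 -c "
from h import *
rep()"
```

```text
t 8.58 yaw 0.0983 lift 0.1560 pos [0.6051 0.0489 0.2064] roll -0.0005 F tool [ 5.68 -0.23  3.73] T [ 0.05  0.85 -0.02] w 0.109
```

jog_arm(
  increments=[
    [[0, 0.012, 0, -0.004, 0, -0.025, -1], [0, 0, 0, 0, 0, 0, -1], [0, 0, 0, 0, 0, 0, -1], [0, 0, 0, 0, 0, 0, -1], [0, 0, 0, 0, 0, 0, -1]],
  ],
)

```text
time: 9.0
tool_pos: [0.6054, 0.049, 0.2064]
tcp_rot: [2.026, 2.242, -0.159]
wrist_force: [-1.5, 4.9, -3.8]
width: 0.11
grip_force: 29.1
```

```bash
python3 -c "
from h import *
rep()"
```

```text
t 9.00 yaw 0.1009 lift 0.1560 pos [0.6054 0.049  0.2064] roll -0.0006 F tool [ 5.52 -1.01  2.96] T [0.08 0.91 0.01] w 0.11
```

jog_arm(
  increments=[
    [[0.02, 0.012, 0, -0.004, 0, -0.025, -1], [0, 0, 0, 0, 0, 0, -1], [0, 0, 0, 0, 0, 0, -1], [0, 0, 0, 0, 0, 0, -1], [0, 0, 0, 0, 0, 0, -1]],
  ],
)

```text
time: 9.42
tool_pos: [0.6058, 0.0491, 0.2065]
tcp_rot: [2.023, 2.244, -0.159]
wrist_force: [-1.6, 3.9, -4.6]
width: 0.112
grip_force: 29.2
```

```bash
python3 -c "
from h import *
rep()"
```

```text
t 9.42 yaw 0.1036 lift 0.1568 pos [0.6058 0.0491 0.2065] roll -0.0003 F tool [ 4.67 -1.16  3.93] T [-0.01  0.62 -0.11] w 0.112
```

jog_arm(
  increments=[
    [[0, 0.012, 0, -0.004, 0, -0.025, -1], [0, 0, 0, 0, 0, 0, -1], [0, 0, 0, 0, 0, 0, -1], [0, 0, 0, 0, 0, 0, -1], [0, 0, 0, 0, 0, 0, -1]],
  ],
)

```text
time: 9.83
tool_pos: [0.6062, 0.0492, 0.2065]
tcp_rot: [2.02, 2.247, -0.159]
wrist_force: [-0.9, 4.4, -5.6]
width: 0.11
grip_force: 29.2
```

```bash
python3 -c "
from h import *
rep()"
```

```text
t 9.83 yaw 0.1062 lift 0.1568 pos [0.6062 0.0492 0.2065] roll -0.0004 F tool [ 5.26 -0.46  4.85] T [ 0.09  0.68 -0.05] w 0.11
```

jog_arm(
  increments=[
    [[0.02, 0.012, 0, -0.004, 0, -0.025, -1], [0, 0, 0, 0, 0, 0, -1], [0, 0, 0, 0, 0, 0, -1], [0, 0, 0, 0, 0, 0, -1], [0, 0, 0, 0, 0, 0, -1]],
  ],
)

```text
time: 10.25
tool_pos: [0.6066, 0.0494, 0.2067]
tcp_rot: [2.016, 2.249, -0.159]
wrist_force: [-1.1, 0.6, -3.1]
width: 0.113
grip_force: 29.3
```

```bash
python3 -c "
from h import *
rep()"
```

```text
t 10.25 yaw 0.1090 lift 0.1577 pos [0.6066 0.0494 0.2067] roll -0.0001 F tool [ 1.2  -1.01  2.92] T [ 0.09  0.07 -0.08] w 0.113
```

jog_arm(
  increments=[
    [[0, 0.012, 0, -0.004, 0, -0.025, -1], [0, 0, 0, 0, 0, 0, -1], [0, 0, 0, 0, 0, 0, -1], [0, 0, 0, 0, 0, 0, -1], [0, 0, 0, 0, 0, 0, -1]],
  ],
)

```text
time: 10.67
tool_pos: [0.607, 0.0495, 0.2067]
tcp_rot: [2.013, 2.251, -0.159]
wrist_force: [-0.8, -1.7, -2.3]
width: 0.113
grip_force: 29.3
```

```bash
python3 -c "
from h import *
rep()"
```

```text
t 10.67 yaw 0.1116 lift 0.1576 pos [0.607  0.0495 0.2067] roll -0.0001 F tool [-1.26 -1.03  2.49] T [ 0.13 -0.16 -0.07] w 0.113
```

jog_arm(
  increments=[
    [[0, 0.012, 0, -0.004, 0, -0.025, -1], [0, 0, 0, 0, 0, 0, -1], [0, 0, 0, 0, 0, 0, -1], [0, 0, 0, 0, 0, 0, -1], [0, 0, 0, 0, 0, 0, -1]],
  ],
)

```text
time: 11.08
tool_pos: [0.6073, 0.0495, 0.2066]
tcp_rot: [2.01, 2.254, -0.159]
wrist_force: [-1.0, -3.2, -0.7]
width: 0.113
grip_force: 29.4
```

```bash
python3 -c "
from h import *
rep()"
```

```text
t 11.08 yaw 0.1142 lift 0.1576 pos [0.6073 0.0495 0.2066] roll -0.0002 F tool [-2.93 -1.4   1.2 ] T [ 0.17 -0.53 -0.06] w 0.113
```

```bash
python3 - <<'E'
from h import *
rep()
from workcell import viewer
import cv2
a=viewer.read_camera("scene")[0][240:350,250:390];b=viewer.read_camera("top")[0][250:350,330:430]
f=lambda x:cv2.convertScaleAbs(cv2.resize(x,(int(x.shape[1]*4.2),int(x.shape[0]*4.2)),interpolation=cv2.INTER_CUBIC),alpha=1.6)
cv2.imwrite("pics/near.png",f(a))
rep()
E
```

```text
t 11.08 yaw 0.1142 lift 0.1576 pos [0.6073 0.0495 0.2066] roll -0.0002 F tool [-2.93 -1.4   1.2 ] T [ 0.17 -0.53 -0.06] w 0.113
t 11.18 yaw 0.1142 lift 0.1575 pos [0.6073 0.0495 0.2066] roll -0.0002 F tool [-2.91 -1.41  1.48] T [ 0.2  -0.6  -0.01] w 0.108
```

View pics/near.png

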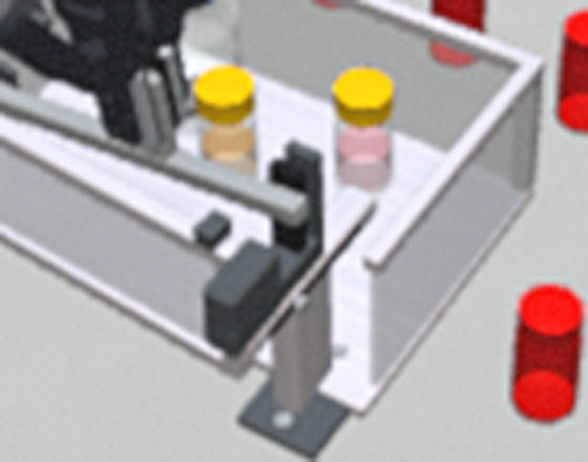

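The bar's end at (300,205) hangs above the notch, right in front of the buffer at (295,165-240). It is past the horn at (250,280). Contact is close, so I keep going in single steps.

jog_arm(
  increments=[
    [[-0.02, 0.012, 0, -0.004, 0, -0.025, -1], [0, 0, 0, 0, 0, 0, -1], [0, 0, 0, 0, 0, 0, -1], [0, 0, 0, 0, 0, 0, -1], [0, 0, 0, 0, 0, 0, -1]],
  ],
)

```text
time: 11.6
tool_pos: [0.6075, 0.0494, 0.2065]
tcp_rot: [2.008, 2.257, -0.158]
wrist_force: [-3.0, -1.1, -0.5]
width: 0.113
grip_force: 29.6
```

```bash
python3 -c "
from h import *
rep()"
```

```text
t 11.60 yaw 0.1168 lift 0.1567 pos [0.6075 0.0494 0.2065] roll -0.0006 F tool [-0.65 -3.08  0.59] T [ 0.42 -0.28  0.03] w 0.113
```

jog_arm(
  increments=[
    [[0, 0.012, 0, -0.004, 0, -0.025, -1], [0, 0, 0, 0, 0, 0, -1], [0, 0, 0, 0, 0, 0, -1], [0, 0, 0, 0, 0, 0, -1], [0, 0, 0, 0, 0, 0, -1]],
  ],
)

```text
time: 12.02
tool_pos: [0.6078, 0.0494, 0.2065]
tcp_rot: [2.005, 2.26, -0.158]
wrist_force: [-5.0, -1.6, 0.4]
width: 0.111
grip_force: 29.7
```

```bash
python3 -c "
from h import *
rep()"
```

```text
t 12.02 yaw 0.1194 lift 0.1568 pos [0.6078 0.0494 0.2065] roll -0.0009 F tool [-1.05 -5.12 -0.23] T [ 0.64 -0.1   0.07] w 0.111
```

The force across the gate rose from about -1 to -5.1 N at the wrist, so the bar leans on the buffer with about 3 N. I lower the bar gently.

jog_arm(
  increments=[
    [[-0.044, 0, 0.0525, 0, 0.15, 0, -1], [-0.044, 0, 0.0525, 0, 0.15, 0, -1], [-0.044, 0, 0.0525, 0, 0.15, 0, -1], [-0.044, 0, 0.0525, 0, 0.15, 0, -1], [0, 0, 0, 0, 0, 0, -1]],
  ],
)

```text
time: 12.43
tool_pos: [0.6086, 0.043, 0.2005]
tcp_rot: [2.04, 2.297, -0.095]
wrist_force: [-4.4, 0.4, -1.5]
width: 0.113
grip_force: 29.6
```

```bash
python3 -c "
from h import *
rep()"
```

```text
t 12.43 yaw 0.1182 lift 0.0921 pos [0.6086 0.043  0.2005] roll -0.0007 F tool [ 1.03 -4.35  1.43] T [ 0.59  0.12 -0.01] w 0.113
```

jog_arm(
  increments=[
    [[-0.044, 0, 0.0525, 0, 0.15, 0, -1], [-0.044, 0, 0.0525, 0, 0.15, 0, -1], [-0.044, 0, 0.0525, 0, 0.15, 0, -1], [-0.044, 0, 0.0525, 0, 0.15, 0, -1], [0, 0, 0, 0, 0, 0, -1]],
  ],
)

```text
time: 12.85
tool_pos: [0.6092, 0.0373, 0.1945]
tcp_rot: [2.072, 2.333, -0.032]
wrist_force: [-4.3, 0.3, -1.2]
width: 0.107
grip_force: 29.5
```

```bash
python3 -c "
from h import *
rep()"
```

```text
t 12.85 yaw 0.1185 lift 0.0296 pos [0.6092 0.0373 0.1945] roll -0.0008 F tool [ 0.82 -4.26  1.14] T [0.62 0.05 0.  ] w 0.107
```

jog_arm(
  increments=[
    [[-0.044, 0, 0.0525, 0, 0.15, 0, -1], [-0.044, 0, 0.0525, 0, 0.13, 0, -1], [0, 0, 0, 0, 0, 0, -1], [0, 0, 0, 0, 0, 0, -1], [0, 0, 0, 0, 0, 0, -1]],
  ],
)

```text
time: 13.27
tool_pos: [0.6095, 0.0349, 0.1916]
tcp_rot: [2.084, 2.349, -0.003]
wrist_force: [-3.6, -1.5, -1.3]
width: 0.106
grip_force: 29.4
```

```bash
python3 -c "
from h import *
rep()"
```

```text
t 13.27 yaw 0.1195 lift 0.0022 pos [0.6095 0.0349 0.1916] roll -0.0008 F tool [-1.08 -3.77  1.35] T [ 0.56 -0.08  0.01] w 0.106
```

The bar is down, matching the level at first grip. I release it.

jog_arm(
  increments=[
    [[0, 0, 0, 0, 0, 0, -0.6], [0, 0, 0, 0, 0, 0, -0.4], [0, 0, 0, 0, 0, 0, -0.1], [0, 0, 0, 0, 0, 0, 0.1], [0, 0, 0, 0, 0, 0, 0.1]],
  ],
)

```text
time: 13.68
tool_pos: [0.6105, 0.0351, 0.1927]
tcp_rot: [2.083, 2.348, -0.0]
wrist_force: [0.8, 0.6, -0.4]
width: 0.551
grip_force: 0.0
```

```bash
python3 -c "
from h import *
rep()"
```

```text
t 13.68 yaw 0.1196 lift 0.0021 pos [0.6105 0.0351 0.1927] roll 0.0017 F tool [0.49 0.82 0.4 ] T [ 0.06  0.02 -0.01] w 0.551
```

jog_arm(
  increments=[
    [[0, 0, -0.3, 0, 0, 0, 0.1], [0, 0, -0.6, 0, 0, 0, 0.1], [0, 0, -0.9, 0, 0, 0, 0.1], [0, 0, -0.9, 0, 0, 0, 0.1], [0, 0, -0.9, 0, 0, 0, 0.1]],
  ],
)

```text
time: 14.1
tool_pos: [0.6096, 0.0352, 0.3017]
tcp_rot: [2.084, 2.349, -0.002]
wrist_force: [0.1, 0.5, 0.0]
width: 0.555
grip_force: 0.0
```

jog_arm(
  increments=[
    [[-0.8, -0.8, -0.4, 0, 0, 0, 0.1], [-0.8, -0.8, -0.4, 0, 0, 0, 0.1], [-0.8, -0.8, -0.4, 0, 0, 0, 0.1], [-0.8, -0.8, 0, 0, 0, 0, 0.1], [-0.8, -0.8, 0, 0, 0, 0, 0.1]],
  ],
)

```text
time: 14.52
tool_pos: [0.5045, -0.0992, 0.3387]
tcp_rot: [2.081, 2.347, 0.0]
wrist_force: [0.2, -0.2, 0.5]
width: 0.554
grip_force: 0.0
```

```bash
python3 - <<'E'
from h import *
rep()
from workcell import viewer
import cv2
a=viewer.read_camera("scene")[0][210:360,210:400];b=viewer.read_camera("top")[0][170:320,200:400]
f=lambda x,k:cv2.convertScaleAbs(cv2.resize(x,None,fx=k,fy=k,interpolation=cv2.INTER_CUBIC),alpha=1.6)
A=f(a,2.0);B=f(b,2.0)
cv2.imwrite("pics/end.png",np.hstack([A,B]))
cv2.imwrite("pics/endk.png",f(viewer.read_camera("scene")[0][250:350,250:380],4.5))
E
```

```text
t 14.52 yaw 0.1202 lift 0.0035 pos [ 0.5045 -0.0992  0.3387] roll 0.0035 F tool [-0.24  0.16 -0.53] T [-0.01 -0.04  0.  ] w 0.554
```

View pics/end.png

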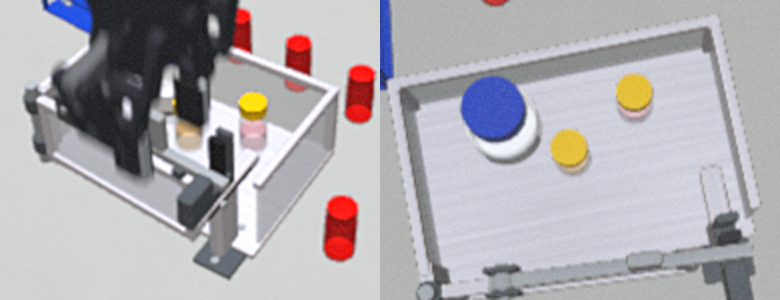

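View pics/endk.png

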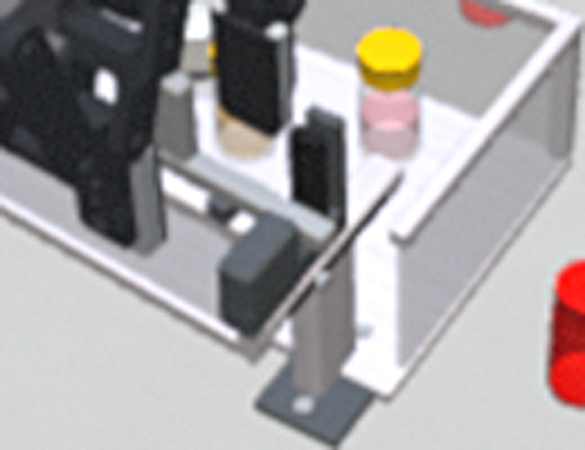

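The bar's end at (320,225) lies between the horn and the buffer, below the horn's top. The bottle and vials stand where they were, and the gripper is clear.

```bash
python3 -c "
from workcell import bot
print(bot.finish_job())"
```

```text
the job is handed in; nothing more can be done
None
```

The gate is shut and latched: the bar lies fully down in the notch, having leaned on the buffer with about 3 N, the bottle and vials stand where they were, and I handed the job in at about 14.7 s with the gripper clear (no verdict was returned).

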